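# Load the bobbin magazine and start the winder

## Robot

A 6-joint arm with a two-finger parallel gripper is mounted at the origin on the work surface. World frame = base frame: x ahead of the robot, y to its left, z up, the work surface at z = 0. Lengths are in m, angles in degrees, forces in N, time in s.
With the tool pointing down it reaches from about 0.35 to 0.875 m from the base axis. Payload 4.2 kg.
Tool frame: the origin (TCP) lies midway between the tips of the shut fingers; the grasp point (between the pads) lies 19 mm behind it; z points along the fingers, y is the line along which they close (so a half turn about z gives the same grasp; the last joint's range is limited). The gripper opens to 87 mm and grips with 3 to 60 N. Pads are 19 mm wide; open, the fingers measure 117 mm over their backs; the gripper's body (75 mm by 190 mm) begins 51 mm behind the grasp point.
Start: joints at [-56.459, 22.042, 0.453, 0, -68.411, -14.817], TCP at [0.201, -0.592, 0.199] pointing down, gripper open.
Joint ranges: [-179.83, 179.83], [-69.29, 118.12], [-61.27, 80.66], [-181.25, 117.63], [-171.15, -9.14], [-177.46, 177.46]. Speed limits (degrees/s): [159.86, 159.86, 180, 180, 180, 180].

## Interface

Orientations are given as a 3x3 rotation matrix whose columns are the frame's x, y, z axes.
In Python, from station import r, cams gives the robot as it stands.
- The arm moves only by the tool play_rows, never from a script. Its argument "commands" is text: rows parted by semicolons, each of 6 numbers parted by spaces: the shift along the world's x, y, z normalised to -1 to 1, where 1 is 30 mm, then the turn, a rotation vector about the world's x, y, z normalised to -1 to 1, where 1 is 0.15 rad. A call has 1 to 20 rows; each row shifts and turns the commanded pose from where the row before left it; what a row does not reach is not made up. A row lasts 1/10 s, in which the tool goes at most 50 mm and 8.59 degrees, less where a joint would pass 70% of its speed; a pose out of reach is approached as far as the arm can. A call with a number of a shift or a turn outside -1 to 1 is refused whole. A call with a gripper value outside its range is refused whole. "grip" is the finger opening in mm, from 0 to 87, set as the call begins (left out, the last holds). The fingers move at their own pace and stop on an object; the grip force is fixed at half the most. Time passes only in rows, so rows that do not move let the fingers close. It gives the time, the measured TCP pose, the force, the opening and the grip force at its end, in the units of the state.
- r.sense(): the state, without advancing time (a new reading comes with each control period).
- cams.capture(name): name is "scene" or "top"; returns (picture, depth): 480x640x3 uint8, blue, green, red; 480x640 float32, m along the optical axis (not along the pixel's ray), 0 where there is no reading.
- cams.camera_info(name): a dict with "mtx" (3x3 intrinsics, pixels), "R" (3x3) and "t" (3): a world point X has camera coordinates R X + t. Camera axes: x right, y down, z forward; pixel columns grow to the right and rows downward; lengths in m; the calibration is good to about 2 mm. A picture is of the moment at which its call begins. camera_info takes no time and is no camera call.
- r.finish_job(): hands the job in; it is judged then, once.
The state is a dict: "time_s": time; "joints": joint angles; "joint_velocities": joint speeds; "effort": joint torques, N m; "tcp_pos": TCP position; "ee_rot": TCP orientation; "wrist_force": force on the tool from outside, world axes, zero at the start; "moment": the same for the moment, N m; "gripper_width": opening from 0.0 (shut) to 1.0 (fully open); "gripper_force": force on a finger pad.
Only numpy, scipy, OpenCV 4.12 (cv2) and the standard library are available. Lean on these libraries where they do the work, as an engineer would, in place of code of your own. Each camera call takes 0.05 s, during which the arm holds its last target. There are 200 camera calls.

## Task

Trip the winder's roller-lever limit switch by hand until it clicks and let it spring back, to home the winder. Then take the shuttle out of the bobbin magazine and lay it flat on the blue cutting mat, and stand every empty bobbin upright in the magazine, each centred on a blue mark of its own; after that push the magazine's red door shut until it seats on its catch, and only then trip the switch to its click once more and let go to start the winder. Do not disturb the mug, the jar or the awl.

Things in the scene. Friction and masses are not known exactly. Their poses are not given: they have to be found in the camera images.
- magazine: Bobbin magazine of a yarn winder, fixed to the bench: low open-topped box, white floor and brown wooden walls. Outside 226 (x) by 190 (y) mm, walls 8 mm thick and 65 mm high; floor 6 mm thick, its top is 6 mm above the bench. Origin: centre of the inner floor, at bench level; z up. Three walls stand at -x, +x and -y; the +y side has a metal threshold up to 19 mm above the bench, below the red door. Clear inside: x from -105 to 105 mm, y from -87 to 84 mm.
- door (a joint): Red door on the magazine's +y side, 210 mm long, 8 mm thick, from 19 to 63 mm above the bench, hinged about a vertical pin at the magazine's +x end. Value in rad: 0 = shut and seated, grows as it swings outward (free end away from the box), at most 1.5. It stays where it is left, but a sprung brass ball catch resists between 0.11 and 0.05 rad (about 5 N at the middle of the door); beyond that it snaps to 0 and stays. It must be pushed from outside.
- door_hinge (a point): Hinge axis of the door, at mid-height of the door (41 mm above the bench).
- door_push (a point): Point on the door's outer face, 140 mm from the hinge axis, at mid-height (41 mm above the bench); moves with the door; its y axis points out of the outer face, away from the box, its x axis towards the hinge. A small steel knob (14 mm wide, 12 mm proud) stands 45 mm farther from the hinge.
- switch: Roller-lever limit switch, fixed to the bench: 70 x 70 mm foot plate, blue body 40 x 36 mm, black head whose top is 100 mm above the bench. Origin: centre of the underside; z up. The lever is on its -y side and swings towards its +x.
- lever (a joint): Steel lever arm of the limit switch with a yellow roller; it turns about a pin along the switch's y, 88 mm above the bench. Value in rad: 0 = upright at rest, grows as the roller is pushed towards the switch's +x; the switch clicks at 0.6, end stop at 1.1. Light spring (about 3 N at the roller at the click), springs back upright when let go.
- roller (a point): Centre of the yellow roller (22 mm diameter, 12 mm wide along the switch's y), 50 mm from the lever's pin, 138 mm above the bench at rest; moves with the lever.
- mat: Blue cutting mat, fixed, 140 (x) by 200 (y) by 3 mm. Origin: centre of its underside.
- shuttle_mid (a point): Centre of the dark wooden shuttle: bar 120 mm long along its x, 22 mm wide along its y, 18 mm high, with narrower ends; at the start it lies on the magazine's floor.
- bobbin0_mid (a point): Centre (half-way up) of the empty bobbin with the orange base: base disc 48 mm diameter and 10 mm high, above it a plain wooden core 26 mm diameter; 80 mm high in all, z up when it stands. It may be absent.
- mark0 (a point): Centre of one of four blue disc marks (54 mm diameter, flat) on the magazine's floor, 6 mm above the bench. Marks lie 100 mm apart along the magazine's x and 84 mm along its y.
- bobbin1_mid (a point): Centre (half-way up) of the empty bobbin with the green base: base disc 48 mm diameter and 10 mm high, above it a plain wooden core 26 mm diameter; 80 mm high in all, z up when it stands. It may be absent.
- mark1 (a point): Centre of one of four blue disc marks (54 mm diameter, flat) on the magazine's floor, 6 mm above the bench. Marks lie 100 mm apart along the magazine's x and 84 mm along its y.
- bobbin2_mid (a point): Centre (half-way up) of the empty bobbin with the yellow base: base disc 48 mm diameter and 10 mm high, above it a plain wooden core 26 mm diameter; 80 mm high in all, z up when it stands. It may be absent.
- mark2 (a point): Centre of one of four blue disc marks (54 mm diameter, flat) on the magazine's floor, 6 mm above the bench. Marks lie 100 mm apart along the magazine's x and 84 mm along its y.
- bobbin3_mid (a point): Centre (half-way up) of the empty bobbin with the white base: base disc 48 mm diameter and 10 mm high, above it a plain wooden core 26 mm diameter; 80 mm high in all, z up when it stands. It may be absent.
- mark3 (a point): Centre of one of four blue disc marks (54 mm diameter, flat) on the magazine's floor, 6 mm above the bench. Marks lie 100 mm apart along the magazine's x and 84 mm along its y.
- mug: White mug, 76 mm wide, 90 mm high; origin at the centre of its underside. Bystander.
- jar: Amber glass jar, 60 mm wide, 80 mm high; origin at the centre of its underside. Bystander.
- awl: Awl with wooden handle, 160 mm long, lying on the bench along its x. Bystander.
There are look-alikes about, which are no part of the job. Several things look just like the mat: the one meant starts farthest from the robot's base.

How it is judged (in metres and radians):
On the way, in this order (a step that is already met when the one before it is completed fails the run):
1. the switch lever is deflected past its click (value of joint lever above 0.6 rad), for 0.05 s.
2. the lever is let go and springs back (value of joint lever below 0.12 rad), for 0.2 s.
3. the shuttle lies on the mat and every bobbin stands on a mark of the magazine ((horizontal distance between bobbin0_mid and mark0 below 0.018 m or horizontal distance between bobbin0_mid and mark1 below 0.018 m or horizontal distance between bobbin0_mid and mark2 below 0.018 m or horizontal distance between bobbin0_mid and mark3 below 0.018 m) and angle between each of bobbin0_mid, bobbin1_mid, bobbin2_mid, bobbin3_mid's own z axis and vertical below 0.15 rad and z of each of bobbin0_mid, bobbin1_mid, bobbin2_mid, bobbin3_mid in the frame of magazine below 0.052 m and linear speed of each of bobbin0, bobbin1, bobbin2, bobbin3, shuttle below 0.03 m/s and (horizontal distance between bobbin1_mid and mark0 below 0.018 m or horizontal distance between bobbin1_mid and mark1 below 0.018 m or horizontal distance between bobbin1_mid and mark2 below 0.018 m or horizontal distance between bobbin1_mid and mark3 below 0.018 m) and (horizontal distance between bobbin2_mid and mark0 below 0.018 m or horizontal distance between bobbin2_mid and mark1 below 0.018 m or horizontal distance between bobbin2_mid and mark2 below 0.018 m or horizontal distance between bobbin2_mid and mark3 below 0.018 m) and (horizontal distance between bobbin3_mid and mark0 below 0.018 m or horizontal distance between bobbin3_mid and mark1 below 0.018 m or horizontal distance between bobbin3_mid and mark2 below 0.018 m or horizontal distance between bobbin3_mid and mark3 below 0.018 m) and x of shuttle_mid in the frame of mat between -0.07 and 0.07 m and y of shuttle_mid in the frame of mat between -0.1 and 0.1 m and z of shuttle_mid in the frame of mat below 0.02 m and angle between shuttle_mid's own z axis and vertical below 0.2 rad), for 0.2 s.
4. the door is shut and seated on its catch (value of joint door below 0.025 rad), for 0.2 s.
5. the switch lever is deflected past its click again (value of joint lever above 0.6 rad), for 0.05 s.
6. the lever is let go and springs back (value of joint lever below 0.12 rad), for 0.2 s.
At the end, for the whole second after the job is handed in: Every bobbin present stands upright (within 0.15 rad) on the magazine's floor, its axis within 18 mm of the centre of a mark; the shuttle lies flat with its centre over the mat; the door is seated (below 0.025 rad); the lever is back (below 0.12 rad); all at rest (all of step 3 and value of joint door below 0.025 rad and value of joint lever below 0.12 rad); the robot touches nothing.
It fails at once if the mug, jar or awl is moved more than 40 mm or tipped over (distance of any of mug, jar, awl from where it was at the start of the episode above 0.04 m or angle between any of mug, jar's own z axis and vertical above 0.6 rad).
Of bobbin0, bobbin1, bobbin2, bobbin3 only 3 to 4 are there at a start; the rules pass over those that are not, and their reading is None.
At some moment in a run one of bobbin0, bobbin1, bobbin2, bobbin3, shuttle may be knocked a few centimetres aside while the robot is not near it.
It also fails if it takes over 210 s, if anything falls off the work surface, if the arm or the gripper's body presses on something with over 40 N, if the wrist force passes 120 N, or if a joint passes its speed limit or range.

## Working session

There is one attempt and no reset: what is moved stays moved. The work goes in short steps, Python scripts to look and compute and a tool call to move; the robot and the scene stay as the last step left them, time stands still between calls to the robot, and variables do not carry over. Pictures are saved under pics/ and viewed, at most 14 in all, crops included, and the job is handed in when it is done.

Besides the shell and the picture viewer there is one more tool, called after ">>>" as name(argument=value, ...) on one line, values as JSON. play_rows: Moves the arm, as the interface text tells. Scaled input: -1 to 1 covers 30 mm each way for a shift and 0.15 rad each way for a turn. Its arguments: {"type":"object","properties":{"commands":{"type":"string"},"grip":{"type":"number"}},"required":["commands"]}

```bash
mkdir -p pics; ls
cat > h.py <<'E'
import numpy as np, cv2
from station import r, cams
def cap(n):
    im,d=cams.capture(n); return im,d,cams.camera_info(n)
def ray(ci,u,v,z):
    R,t,K=np.array(ci["R"]),np.array(ci["t"]),np.array(ci["mtx"])
    c=-R.T@t; d=R.T@np.linalg.inv(K)@np.array([u,v,1.]); return c+d*(z-c[2])/d[2]
def cloud(ci,d):
    R,t,K=np.array(ci["R"]),np.array(ci["t"]),np.array(ci["mtx"])
    v,u=np.mgrid[:480,:640]; p=np.stack([u,v,np.ones_like(u)],-1)@np.linalg.inv(K).T*d[...,None]
    return (p-t)@R
E
python3 - <<'E'
from h import *
for n in("top","scene"):
    im,d,ci=cap(n); cv2.imwrite(f"pics/{n}0.png",im); np.savez(f"{n}0.npz",im=im,d=d)
    R,t=np.array(ci["R"]),np.array(ci["t"]); print(n,-R.T@t, R.round(2).tolist(), np.array(ci["mtx"]).round(0).tolist())
print(r.sense())
E
```

```text
pics
top [0.29417811 0.02489667 1.57313344] [[-0.02, -1.0, -0.0], [-0.99, 0.02, -0.11], [0.11, -0.0, -0.99]] [[584.0, 0.0, 314.0], [0.0, 584.0, 232.0], [0.0, 0.0, 1.0]]
scene [0.9582296  0.29535468 0.73250326] [[-0.52, 0.85, 0.01], [0.64, 0.4, -0.65], [-0.56, -0.33, -0.76]] [[437.0, 0.0, 316.0], [0.0, 437.0, 241.0], [0.0, 0.0, 1.0]]
{'time_s': 0.1, 'joints': array([-5.64618516e+01,  2.20873369e+01,  3.88573252e-01, -2.48316125e-02,
       -6.84082473e+01, -1.48157007e+01]), 'joint_velocities': array([ 0.14336369, -0.12067806,  0.09276207, -0.01118186, -0.06874236,
       -0.06499776]), 'effort': array([-3.89915249e-04, -3.91689241e+01,  1.87934661e+01,  4.23189238e+00,
        1.34468341e-02, -7.49779451e-05]), 'tcp_pos': array([ 0.20044459, -0.59139516,  0.19786651]), 'ee_rot': array([[-9.47135864e-01, -3.20831998e-01, -6.95974435e-04],
       [-3.20832741e-01,  9.47134196e-01,  1.77937260e-03],
       [ 8.83015213e-05,  1.90859899e-03, -9.99998175e-01]]), 'wrist_force': array([ 0.29468772, -0.40054116,  0.77307102]), 'moment': array([ 0.04822316,  0.01576546, -0.01873897]), 'gripper_force': 0.0, 'gripper_width': 1.0022992428702986}
```

View pics/top0.png

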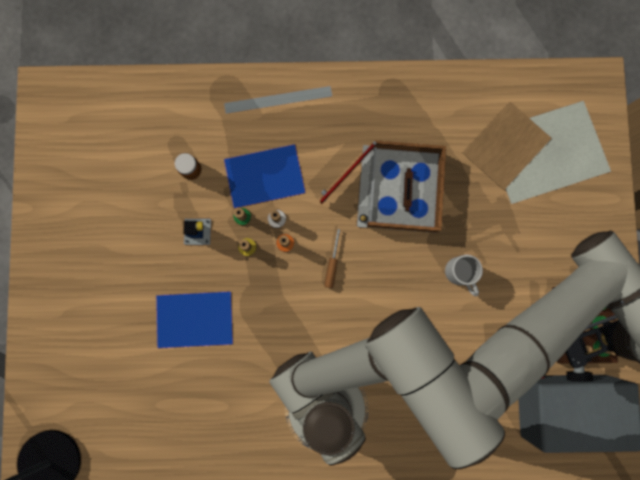

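View pics/scene0.png

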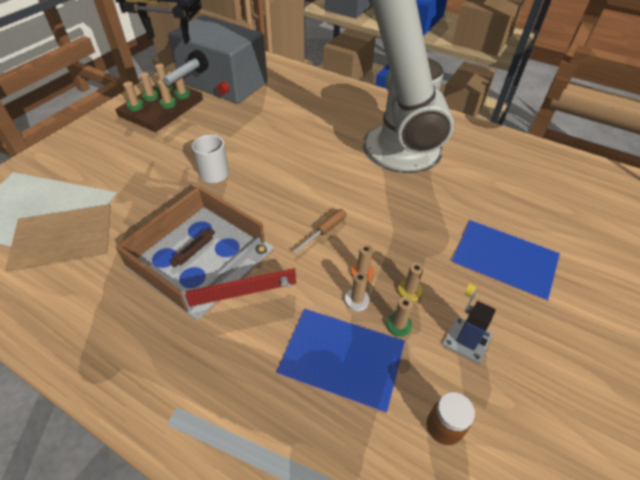

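Top view: marks at about (390,170), (422,172), (387,206) and (419,208), shuttle at (408,188). The bobbins are green (241,216), white (276,217), yellow (247,247) and orange (285,242). The switch is at (197,232), jar (187,166), mug (464,270) and awl (333,260). The door is open from (375,145) to (322,200). The mats are at (265,176) and (195,320).

Run:
```python
from h import *
t=np.load("top0.npz"); s=np.load("scene0.npz")
a=cv2.resize(t["im"][130:270,165:355],None,fx=4,fy=4,interpolation=cv2.INTER_CUBIC); cv2.imwrite("pics/c1.png",a)
b=cv2.resize(s["im"][230:370,330:510],None,fx=4,fy=4,interpolation=cv2.INTER_CUBIC); cv2.imwrite("pics/c2.png",b)
im=t["im"];ci=cams.camera_info("top");C=cloud(ci,t["d"])
hsv=cv2.cvtColor(im,cv2.COLOR_BGR2HSV)
m=cv2.inRange(hsv,(105,150,60),(125,255,255))
n,l,st,c=cv2.connectedComponentsWithStats(m)
for i in range(1,n):
    if st[i,4]>60: 
        cn=max(cv2.findContours((l==i).astype('uint8'),0,2)[0],key=len); q=cv2.minAreaRect(cn)
        print("blue",c[i].round(1),st[i,4],ray(ci,*c[i],.006).round(4),[ray(ci,*x,.003)[:2].round(3).tolist() for x in cv2.boxPoints(q)])
# elevated things by height
z=C[...,2]; roi=np.zeros_like(m);roi[120:300,150:490]=1
n,l,st,c=cv2.connectedComponentsWithStats(((z>.05)&(roi>0)).astype('uint8'))
for i in range(1,n):
    if st[i,4]>8:
        P=C[l==i]; print("tall",c[i].round(1),st[i,4],P.mean(0).round(3),"zmax",P[:,2].max().round(3),"min",P.min(0).round(3),"max",P.max(0).round(3))
```

```text
blue [264.1 175.8] 3407 [0.6235 0.1577 0.006 ] [[0.671, 0.268], [0.709, 0.075], [0.577, 0.05], [0.54, 0.241]]
blue [389.7 169.2] 227 [ 0.6364 -0.1858  0.006 ] [[0.66, -0.166], [0.659, -0.21], [0.615, -0.208], [0.616, -0.164]]
blue [420.5 171.6] 224 [ 0.6283 -0.2696  0.006 ] [[0.628, -0.239], [0.66, -0.271], [0.627, -0.302], [0.596, -0.269]]
blue [387.1 205.3] 235 [ 0.5367 -0.1756  0.006 ] [[0.56, -0.155], [0.56, -0.198], [0.516, -0.197], [0.516, -0.153]]
blue [418.3 207.9] 228 [ 0.5281 -0.2601  0.006 ] [[0.551, -0.239], [0.55, -0.282], [0.506, -0.281], [0.507, -0.237]]
blue [194.  319.4] 3696 [0.2382 0.3466 0.006 ] [[0.302, 0.45], [0.309, 0.253], [0.175, 0.247], [0.169, 0.442]]
tall [402.1 182. ] 1193 [ 0.589 -0.209  0.069] zmax 1.573 min [ 0.294 -0.33   0.05 ] max [0.703 0.025 1.573]
tall [186.2 164.7] 406 [0.64  0.354 0.082] zmax 1.573 min [0.294 0.025 0.05 ] max [0.671 0.384 1.573]
tall [239.3 213.1] 95 [0.509 0.215 0.092] zmax 1.573 min [0.294 0.025 0.05 ] max [0.525 0.23  1.573]
tall [275.2 215.3] 92 [0.504 0.124 0.077] zmax 0.087 min [0.493 0.112 0.051] max [0.518 0.137 0.087]
tall [192.8 228.4] 298 [0.47  0.33  0.108] zmax 1.573 min [0.294 0.025 0.051] max [0.493 0.357 1.573]
tall [284.  240.6] 89 [0.438 0.102 0.077] zmax 0.086 min [0.426 0.089 0.051] max [0.45  0.115 0.086]
tall [244.4 244.8] 91 [0.429 0.204 0.077] zmax 0.086 min [0.417 0.192 0.051] max [0.441 0.217 0.086]
tall [467.5 272.2] 408 [ 0.349 -0.364  0.088] zmax 1.573 min [ 0.288 -0.402  0.05 ] max [0.393 0.025 1.573]
```

View pics/c1.png

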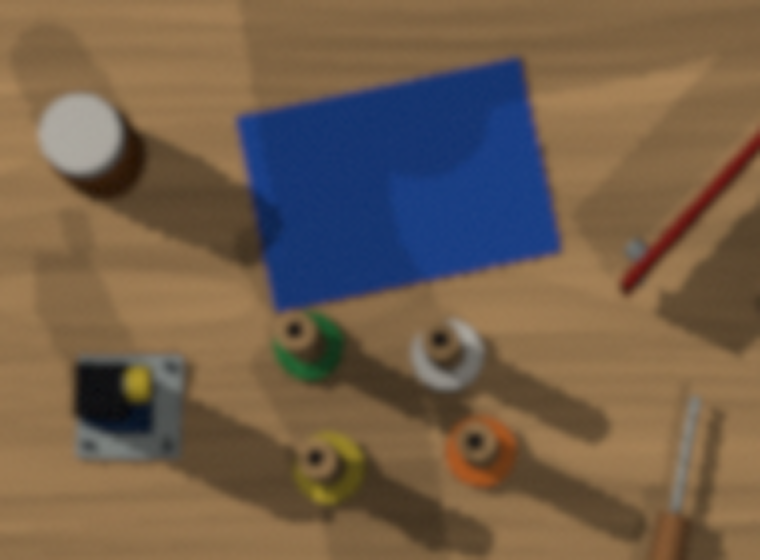

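View pics/c2.png

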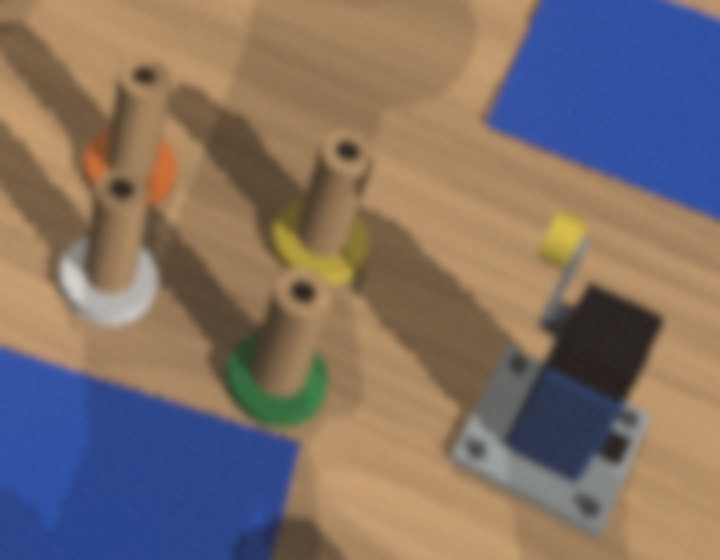

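Crops: the roller is at c1 (137,384), on the world −y side of the switch head. All four bobbins stand upright. Next I measure the roller, shuttle and door.

```bash
cat >> h.py <<'E'
def look(n="top"):
    im,d,ci=cap(n); return im,d,ci,cloud(ci,d),cv2.cvtColor(im,cv2.COLOR_BGR2HSV)
def tops(C,lo=.07,hi=.1,box=(.35,.7,-.02,.3)):
    m=((C[...,2]>lo)&(C[...,2]<hi)&(C[...,0]>box[0])&(C[...,0]<box[1])&(C[...,1]>box[2])&(C[...,1]<box[3])).astype('uint8')
    n,l,st,c=cv2.connectedComponentsWithStats(m)
    return [((C[l==i].min(0)+C[l==i].max(0))/2).round(4).tolist()+[int(st[i,4])] for i in range(1,n) if st[i,4]>25]
E
python3 - <<'E'
from h import *
for n in("top","scene"):
    t=np.load(n+"0.npz"); ci=cams.camera_info(n); C=cloud(ci,t["d"]); hsv=cv2.cvtColor(t["im"],cv2.COLOR_BGR2HSV)
    m=cv2.inRange(hsv,(22,120,90),(35,255,255))
    k,l,st,c=cv2.connectedComponentsWithStats(m)
    for i in range(1,k):
        if st[i,4]>20: print(n,"yellow",c[i],st[i],"at .138",ray(ci,*c[i],.138).round(4),"top",ray(ci,*c[i],.147).round(4), np.median(C[l==i],0))
    inb=(C[...,0]>.49)&(C[...,0]<.68)&(C[...,1]>-.3)&(C[...,1]<-.15)&(C[...,2]>.016)&(C[...,2]<.03)
    P=C[inb&(t["im"].max(2)<110)]; 
    if len(P): print(n,"shuttle",len(P),P.mean(0),((P.min(0)+P.max(0))/2),np.ptp(P,0),np.linalg.svd(P[:,:2]-P[:,:2].mean(0),full_matrices=False)[2][0])
    red=cv2.inRange(hsv,(0,170,60),(6,255,255))+cv2.inRange(hsv,(174,170,60),(180,255,255))
    P=C[(red>0)&(C[...,2]>.055)&(C[...,2]<.075)&(C[...,1]>-.2)&(C[...,1]<.1)&(C[...,0]>.4)]
    if len(P): print(n,"door",len(P),P[P[:,0].argmin()],P[P[:,0].argmax()],P.mean(0),np.linalg.svd(P[:,:2]-P[:,:2].mean(0),full_matrices=False)[2][0])
    m=((C[...,2]>.09)&(C[...,2]<.11)&(C[...,1]>.29)&(C[...,1]<.4)&(C[...,0]>.4)&(C[...,0]<.55)); P=C[m]; print(n,"head",P.min(0),P.max(0))
    print(tops(C))
E
```

```text
top yellow [198.93617021 225.29787234] [196 222   7   8  47] at .138 [0.4736 0.3087 0.138 ] top [0.4725 0.3069 0.147 ] [0.472816   0.30681846 0.14604519]
top yellow [250.57446809 241.34042553] [245 238  11   8  47] at .138 [0.4317 0.1809 0.138 ] top [0.4308 0.18   0.147 ] [0.44487857 0.19375839 0.00892593]
top yellow [243.2  251.84] [238 247  12   9  50] at .138 [0.406  0.1992 0.138 ] top [0.4053 0.1981 0.147 ] [0.41560798 0.21468011 0.00973118]
top shuttle 307 [ 0.57948828 -0.23260982  0.02316605] [ 0.59907268 -0.23789689  0.02301792] [0.16168606 0.12086964 0.01324173] [-0.98560523  0.16906308]
top door 175 [0.54124068 0.0017716  0.06736175] [ 0.68901711 -0.1328515   0.06581979] [ 0.61058535 -0.05967816  0.06217753] [-0.72708233  0.68655028]
top head [0.45617011 0.31530003 0.09044365] [0.49047961 0.35698511 0.10660467]
[[0.5128, 0.2179, 0.0795, 80], [0.5062, 0.1252, 0.0795, 80], [0.4383, 0.1028, 0.0783, 79], [0.4294, 0.2045, 0.0786, 80]]
scene yellow [409.11848341 291.95734597] [398 281  24  20 211] at .138 [0.5308 0.223  0.138 ] top [0.5373 0.2241 0.147 ] [0.44027398 0.20917588 0.00881416]
scene yellow [470.26136364 289.02272727] [466 283  10  13  88] at .138 [0.4722 0.3068 0.138 ] top [0.4796 0.3066 0.147 ] [0.47863014 0.30675674 0.1460306 ]
scene shuttle 477 [ 0.58290156 -0.22786918  0.02213258] [ 0.58017065 -0.22860852  0.02145246] [0.11805641 0.02877196 0.01085693] [ 0.99694054 -0.07816362]
scene door 447 [0.5455658  0.00314123 0.06003835] [ 0.6961874  -0.12970465  0.05831947] [ 0.62050522 -0.06224748  0.06027752] [ 0.7318062  -0.68151279]
scene head [0.45717317 0.31327338 0.09007369] [0.49395256 0.35851698 0.10885363]
[[0.441, 0.1042, 0.0764, 139], [0.431, 0.2063, 0.0763, 150], [0.5072, 0.1263, 0.0762, 156], [0.5143, 0.2199, 0.0763, 176]]
```

>>> play_rows(commands="1 1 0 0 0 -0.95;1 1 0 0 0 -0.95;1 1 0 0 0 -0.95;1 1 0 0 0 0;1 1 0 0 0 0;1 1 0 0 0 0;1 1 0 0 0 0;1 1 0 0 0 0;1 1 0 0 0 0;1 1 0 0 0 0", grip=0)

```text
time_s: 1.1
tcp_pos: [0.5014, -0.2903, 0.1985]
ee_rot: [[-0.995, 0.1, -0.001], [0.1, 0.995, 0.0], [0.001, 0.0, -1.0]]
wrist_force: [0.8, -1.2, 0.2]
gripper_width: 0.171
gripper_force: 0.0
```

>>> play_rows(commands="-0.14 1 0 0 0 0;-0.14 1 0 0 0 0;-0.14 1 0 0 0 0;-0.14 1 0 0 0 0;-0.14 1 0 0 0 0;-0.14 1 0 0 0 0;-0.14 1 0 0 0 0;-0.14 1 0 0 0 0;-0.14 1 0 0 0 0;-0.14 1 0 0 0 0;-0.14 1 0 0 0 0;-0.14 1 0 0 0 0;-0.14 1 0 0 0 0;-0.14 1 0 0 0 0;-0.14 1 0 0 0 0;-0.14 1 0 0 0 0;-0.14 1 0 0 0 0;-0.14 1 0 0 0 0;-0.14 1 0 0 0 0;0 0.85 0 0 0 0")

```text
time_s: 3.1
tcp_pos: [0.42, 0.3048, 0.1985]
ee_rot: [[-0.995, 0.1, -0.001], [0.1, 0.995, -0.0], [0.001, -0.0, -1.0]]
wrist_force: [0.3, -0.6, -0.3]
gripper_width: 0.008
gripper_force: 0.0
```

>>> play_rows(commands="0 0 -0.93 0 0 0;0 0 -0.93 0 0 0;0 0 -0.93 0 0 0;0.5 0 0 0 0 0;0.5 0 0 0 0 0;0.34 0 0 0 0 0;0.33 0 0 0 0 0;0.33 0 0 0 0 0;0.33 0 0 0 0 0;0 0 0 0 0 0;0 0 0 0 0 0")

```text
time_s: 4.2
tcp_pos: [0.4924, 0.3042, 0.1166]
ee_rot: [[-0.995, 0.1, 0.003], [0.1, 0.995, 0.002], [-0.003, 0.002, -1.0]]
wrist_force: [-0.5, -1.4, 6.1]
gripper_width: 0.005
gripper_force: 2.7
```

```bash
cat > rol.py <<'E'
from h import *
im,d,ci,C,hsv=look("scene")
m=cv2.inRange(hsv,(22,120,60),(35,255,255))&((C[...,2]>.1)*255).astype('uint8')
P=C[(m>0)&(C[...,1]>.25)]; print("roller",len(P),np.median(P,0) if len(P) else None)
cv2.imwrite("pics/rol.png",cv2.resize(im[200:370,380:580],None,fx=3,fy=3))
print(r.sense()["wrist_force"])
E
python3 rol.py
```

```text
roller 78 [0.50908628 0.30551201 0.13686358]
[-0.1503503  -1.58813806  4.69347424]
```

>>> play_rows(commands="0.2 0 0 0 0 0;0.15 0 0 0 0 0;0 0 0 0 0 0;0 0 0 0 0 0")

```text
time_s: 4.65
tcp_pos: [0.5017, 0.3039, 0.1154]
ee_rot: [[-0.995, 0.1, 0.001], [0.1, 0.995, 0.0], [-0.001, 0.001, -1.0]]
wrist_force: [-0.9, -0.3, 4.4]
gripper_width: 0.005
gripper_force: 1.9
```

```bash
python3 rol.py
```

```text
roller 51 [0.51259612 0.30529922 0.13337011]
[-0.83352508 -0.0913153   4.35275958]
```

View pics/rol.png

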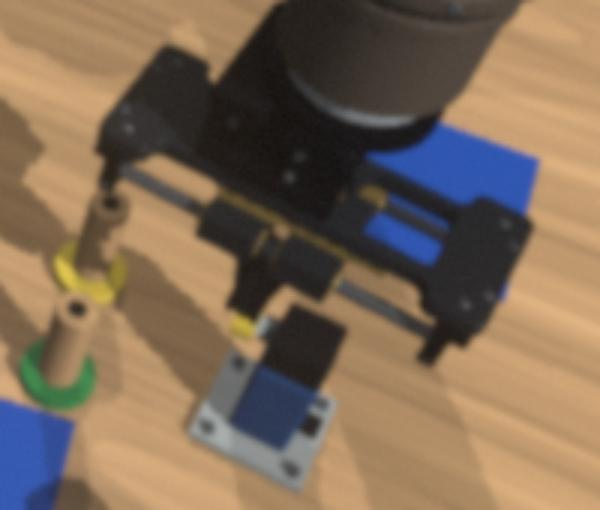

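The crop shows the finger pressing the roller over at (240,325); it dropped 12.7 mm, which is about 0.73 rad, past the click. Now I let go.

>>> play_rows(commands="-1 0 0 0 0 0;-1 0 0 0 0 0;-1 0 0 0 0 0;0 -0.5 1 0 0 0;0 -1 1 0 0 0;0 -1 0.5 0 0 0;0 -1 0 0 0 0")

```text
time_s: 5.4
tcp_pos: [0.412, 0.1987, 0.1922]
ee_rot: [[-0.995, 0.099, 0.004], [0.099, 0.995, 0.003], [-0.003, 0.004, -1.0]]
wrist_force: [0.0, -0.7, -0.5]
gripper_width: 0.004
gripper_force: 0.0
```

```bash
python3 rol.py
```

```text
roller 90 [0.47910387 0.30675839 0.14560327]
[-1.51231124 -3.4863965  -0.83211251]
```

```bash
cat > sh.py <<'E'
from h import *
for n in("top","scene"):
    im,d,ci,C,hsv=look(n)
    m=((C[...,0]>.5)&(C[...,0]<.665)&(C[...,1]>-.29)&(C[...,1]<-.16)&(C[...,2]>.013)&(C[...,2]<.032)).astype('uint8')
    k,l,st,c=cv2.connectedComponentsWithStats(m); i=1+st[1:,4].argmax(); P=C[l==i]; P=P[P[:,2]>.018]
    (cx,cy),(w,h),a=cv2.minAreaRect((P[:,:2]*1000).astype(np.float32)); print(n,len(P),P.mean(0).round(4),round(cx,1),round(cy,1),round(w),round(h),round(a,1))
    print(tops(C))
E
python3 sh.py
```

```text
top 293 [ 0.5779 -0.2316  0.0237] 576.9 -231.9 23 118 86.0
[[0.513, 0.2185, 0.0792, 74], [0.5054, 0.1253, 0.0791, 78], [0.4384, 0.1002, 0.0791, 70]]
scene 439 [ 0.5831 -0.2285  0.0224] 579.6 -230.0 24 119 85.9
[[0.4407, 0.104, 0.0757, 136], [0.431, 0.2063, 0.076, 153], [0.5069, 0.1259, 0.0761, 157], [0.5138, 0.2199, 0.0758, 175]]
```

>>> play_rows(commands="0.37 -0.96 0 0 0 0;0.37 -0.96 0 0 0 0;0.37 -0.96 0 0 0 0;0.37 -0.96 0 0 0 0;0.37 -0.96 0 0 0 0;0.37 -0.96 0 0 0 0;0.37 -0.96 0 0 0 0;0.37 -0.96 0 0 0 0;0.37 -0.96 0 0 0 0;0.37 -0.96 0 0 0 0;0.37 -0.96 0 0 0 0;0.37 -0.96 0 0 0 0;0.37 -0.96 0 0 0 0;0.37 -0.96 0 0 0 0;0.37 -0.96 0 0 0 0;0 0 -1 0 0 0;0 0 -1 0 0 0;0 0 -1 0 0 0;0 0 -1 0 0 0;0 0 0 0 0 0", grip=50)

```text
time_s: 7.55
tcp_pos: [0.5744, -0.2319, 0.0643]
ee_rot: [[-0.995, 0.101, -0.011], [0.101, 0.995, 0.003], [0.011, 0.002, -1.0]]
wrist_force: [-0.6, 0.9, -1.2]
gripper_width: 0.573
gripper_force: 0.0
```

>>> play_rows(commands="0 0 0 0 0 0;0 0 0 0 0 0;0 0 -0.5 0 0 0;0 0 -0.5 0 0 0;0 0 0 0 0 0;0 0 0 0 0 0")

```text
time_s: 8.15
tcp_pos: [0.5788, -0.2336, 0.0417]
ee_rot: [[-0.995, 0.1, 0.002], [0.1, 0.995, -0.001], [-0.002, -0.001, -1.0]]
wrist_force: [-0.2, 0.6, 0.3]
gripper_width: 0.575
gripper_force: 0.0
```

>>> play_rows(commands="0 0 -0.5 0 0 0;0 0 -0.5 0 0 0;0 0 0 0 0 0;0 0 0 0 0 0")

```text
time_s: 8.55
tcp_pos: [0.5787, -0.2337, 0.0115]
ee_rot: [[-0.995, 0.1, 0.002], [0.1, 0.995, -0.001], [-0.002, -0.001, -1.0]]
wrist_force: [0.2, -0.3, 0.2]
gripper_width: 0.572
gripper_force: 0.0
```

>>> play_rows(commands="0 0 0 0 0 0;0 0 0 0 0 0;0 0 0 0 0 0;0 0 0 0 0 0;0 0 0 0 0 0;0 0 0 0 0 0;0 0 0 0 0 0", grip=0)

```text
time_s: 9.25
tcp_pos: [0.5777, -0.2334, 0.0101]
ee_rot: [[-0.995, 0.101, -0.0], [0.101, 0.995, 0.0], [0.0, 0.0, -1.0]]
wrist_force: [0.5, -0.4, 0.5]
gripper_width: 0.045
gripper_force: 0.0
```

Run:
```python
from h import *
print(r.sense()["gripper_width"],r.sense()["gripper_force"])
im,d,ci,C,hsv=look("scene")
cv2.imwrite("pics/g1.png",cv2.resize(im[150:330,100:320],None,fx=3,fy=3))
```

```text
0.04505604160770666 0.0
```

View pics/g1.png

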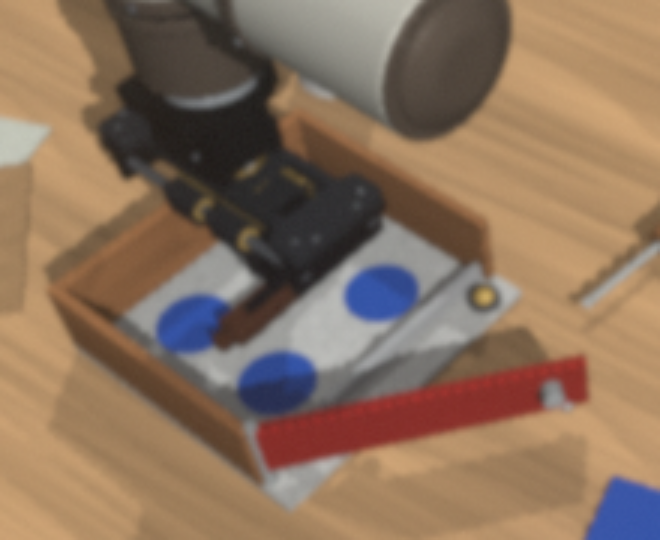

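```bash
python3 sh.py
```

```text
top 91 [ 0.5401 -0.228   0.0234] 537.4 -227.7 21 38 82.6
[[0.5128, 0.2175, 0.0788, 80], [0.5048, 0.1242, 0.0788, 83], [0.4385, 0.1027, 0.0783, 80], [0.4294, 0.2048, 0.0785, 79]]
scene 247 [ 0.6063 -0.2299  0.0222] 605.2 -231.6 24 68 84.7
[[0.4415, 0.1044, 0.0762, 137], [0.4315, 0.2063, 0.0766, 149], [0.5072, 0.1268, 0.0761, 155], [0.514, 0.22, 0.0762, 175]]
```

>>> play_rows(commands="0 0 0 0 0 0;0 0 0.6 0 0 0;0 0 0.6 0 0 0;0 0 0.6 0 0 0;0 0 0.6 0 0 0;0 0 0 0 0 0")

```text
time_s: 10.0
tcp_pos: [0.5797, -0.2339, 0.0851]
ee_rot: [[-0.995, 0.1, 0.006], [0.1, 0.995, -0.002], [-0.006, -0.001, -1.0]]
wrist_force: [0.4, -0.8, 0.2]
gripper_width: 0.009
gripper_force: 0.0
```

Run:
```python
from h import *
print(r.sense()["gripper_width"],r.sense()["gripper_force"])
im,d,ci,C,hsv=look("scene")
cv2.imwrite("pics/g2.png",cv2.resize(im[150:330,100:320],None,fx=3,fy=3))
```

```text
0.008574816111482265 0.0
```

View pics/g2.png

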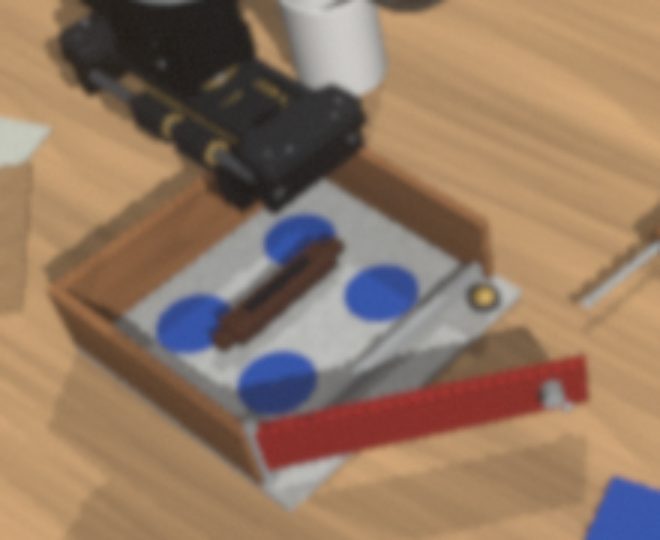

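Run:
```python
from h import *
for n in("scene","top"):
    ci=cams.camera_info(n)
    R,t,K=np.array(ci["R"]),np.array(ci["t"]),np.array(ci["mtx"])
    for X in ([.5797,-.2339,.0851],[.5797,-.2339,.155],[.579,-.231,.024]):
        p=K@(R@np.array(X)+t); p=p[:2]/p[2]; print(n,X,p.round(1),((p-[100,150])*3).round())
im,d,ci,C,hsv=look("scene")
m=(im.max(2)<70)&(C[...,2]>.03)&(C[...,2]<.3)&(C[...,0]>.4)&(C[...,1]<-.05)&(d>0)
P=C[m]
for lo in np.arange(.05,.25,.02):
    Q=P[(P[:,2]>lo)&(P[:,2]<=lo+.02)]
    if len(Q)>3: print(lo.round(2),len(Q),np.percentile(Q,[2,50,98],axis=0)[:,:2].round(3).tolist())
```

```text
scene [0.5797, -0.2339, 0.0851] [184.6 224.3] [254. 223.]
scene [0.5797, -0.2339, 0.155] [176.6 199.1] [230. 147.]
scene [0.579, -0.231, 0.024] [192.1 244.3] [276. 283.]
top [0.5797, -0.2339, 0.0851] [412.9 183.8] [939. 101.]
top [0.5797, -0.2339, 0.155] [417.6 178.3] [953.  85.]
top [0.579, -0.231, 0.024] [408.  188.4] [924. 115.]
0.05 7 [[0.547, -0.306], [0.549, -0.306], [0.551, -0.304]]
0.11 79 [[0.576, -0.243], [0.588, -0.226], [0.591, -0.223]]
0.13 45 [[0.585, -0.243], [0.589, -0.227], [0.592, -0.221]]
0.17 255 [[0.556, -0.316], [0.593, -0.15], [0.623, -0.144]]
0.19 750 [[0.56, -0.317], [0.605, -0.208], [0.624, -0.139]]
0.21 1507 [[0.558, -0.322], [0.597, -0.197], [0.623, -0.138]]
0.23 342 [[0.559, -0.283], [0.591, -0.221], [0.602, -0.215]]
```

Run:
```python
from h import *
print(r.sense()["tcp_pos"])
for n in("scene",):
    im,d,ci,C,hsv=look(n)
    m=(C[...,2]>.066)&(C[...,2]<.16)&(abs(C[...,0]-.58)<.04)&(abs(C[...,1]+.234)<.04)&(d>0)
    z=C[m][:,2]; v,u=np.nonzero(m); print(n,len(z),np.sort(z)[:12].round(3),u[v>=v.max()-1],v.max())
    for u0,v0 in [(u[v==v.max()].mean(),v.max())]:
        print([ (h,ray(ci,u0,v0,h).round(3)) for h in (.085,.1,.11,.12)])
```

```text
[ 0.57761218 -0.23323215  0.08210827]
scene 143 [0.103 0.106 0.106 0.106 0.107 0.107 0.107 0.107 0.107 0.108 0.108 0.108] [180 181 182 183 184 181 182 183] 221
[(0.085, array([ 0.576, -0.245,  0.085])), (0.1, array([ 0.585, -0.232,  0.1  ])), (0.11, array([ 0.59 , -0.224,  0.11 ])), (0.12, array([ 0.596, -0.215,  0.12 ]))]
```

The depth cloud shows the real fingertips about 21 mm above the reported TCP z, while x and y agree. That fits both the miss and the roller contact, so I go lower, watching the force.

>>> play_rows(commands="0 0 0 0 0 0;0 0 0 0 0 0;0 0 0 0 0 0;0 0 0 0 0 0;0 0 0 0 0 0;0 0 -0.8 0 0 0;0 0 -0.8 0 0 0;0 0 -0.8 0 0 0;0 0 -0.2 0 0 0;0 0 -0.2 0 0 0;0 0 -0.2 0 0 0;0 0 0 0 0 0", grip=50)

```text
time_s: 11.35
tcp_pos: [0.5779, -0.2334, -0.0078]
ee_rot: [[-0.995, 0.101, 0.0], [0.101, 0.995, 0.0], [-0.0, 0.0, -1.0]]
wrist_force: [-0.2, -0.2, 0.0]
gripper_width: 0.574
gripper_force: 0.0
```

>>> play_rows(commands="0 0 0 0 0 0;0 0 0 0 0 0;0 0 0 0 0 0;0 0 0 0 0 0;0 0 0 0 0 0;0 0 0 0 0 0;0 0 0 0 0 0", grip=0)

```text
time_s: 12.05
tcp_pos: [0.578, -0.2333, -0.0075]
ee_rot: [[-0.995, 0.1, 0.001], [0.1, 0.995, -0.0], [-0.001, -0.0, -1.0]]
wrist_force: [-0.4, 1.5, 2.5]
gripper_width: 0.246
gripper_force: 30.0
```

>>> play_rows(commands="0 0 0.8 0 0 0;0 0 1 0 0 0;0 0 1 0 0 0;0 0 1 0 0 0;0 0.5 1 0 0 0;0.1 1 0.2 0 0 0;0.1 1 0 0 0 0;0.1 1 0 0 0 0;0.1 1 0 0 0 0;0.1 1 0 0 0 0;0.1 1 0 0 0 0;0.1 1 0 0 0 0;0.1 1 0 0 0 0;0.1 1 0 0 0 0;0.1 1 0 0 0 0;0.2 1 0 0 0 0;0.2 1 0 0 0 0;0.2 0.5 0 0 0 0;0 0 0 0 0 0;0 0 0 0 0 0")

```text
time_s: 14.05
tcp_pos: [0.6253, 0.1561, 0.1415]
ee_rot: [[-0.995, 0.101, -0.002], [0.101, 0.995, -0.001], [0.001, -0.001, -1.0]]
wrist_force: [-1.0, -0.3, -0.8]
gripper_width: 0.244
gripper_force: 30.0
```

Now lower by 0.150 (to −0.009) and release.

>>> play_rows(commands="0 0 -1 0 0 0;0 0 -1 0 0 0;0 0 -1 0 0 0;0 0 -1 0 0 0;0 0 -0.5 0 0 0;0 0 -0.2 0 0 0;0 0 -0.2 0 0 0;0 0 -0.1 0 0 0;0 0 0 0 0 0;0 0 0 0 0 0")

```text
time_s: 15.05
tcp_pos: [0.6264, 0.1569, -0.0068]
ee_rot: [[-0.995, 0.1, 0.002], [0.1, 0.995, 0.001], [-0.002, 0.001, -1.0]]
wrist_force: [0.0, 0.2, -0.1]
gripper_width: 0.25
gripper_force: 30.0
```

>>> play_rows(commands="0 0 0 0 0 0;0 0 0 0 0 0;0 0 0 0 0 0;0 0 0 0 0 0;0 0 0 0 0 0;0 0 0.5 0 0 0;0 0 1 0 0 0;0 0 1 0 0 0;0 0 1 0 0 0;0 0 1 0 0 0;0 0 1 0 0 0;0 0 0 0 0 0", grip=50)

```text
time_s: 16.25
tcp_pos: [0.6289, 0.1575, 0.1642]
ee_rot: [[-0.995, 0.1, 0.011], [0.1, 0.995, 0.004], [-0.011, 0.005, -1.0]]
wrist_force: [-0.4, -0.4, 0.7]
gripper_width: 0.57
gripper_force: 0.0
```

```bash
cat > st.py <<'E'
from h import *
im,d,ci,C,hsv=look("scene")
m=((C[...,0]>.5)&(C[...,0]<.72)&(C[...,1]>.03)&(C[...,1]<.3)&(C[...,2]>.01)&(C[...,2]<.03)&(im.max(2)<110)).astype('uint8')
k,l,s,c=cv2.connectedComponentsWithStats(m)
if k>1:
    P=C[l==1+s[1:,4].argmax()]; print("shuttle",len(P),P.mean(0).round(3),np.percentile(P[:,2],[5,95]).round(3),P.min(0).round(3),P.max(0).round(3))
print("bob",tops(C)); print("mag",tops(C,.07,.1,(.47,.7,-.34,-.1)))
print(r.sense()["tcp_pos"].round(4),r.sense()["time_s"])
E
python3 st.py
```

```text
shuttle 762 [0.631 0.157 0.019] [0.014 0.022] [0.567 0.141 0.01 ] [0.687 0.172 0.024]
bob [[0.5161, 0.1247, 0.0757, 41], [0.5163, 0.2288, 0.0757, 39]]
mag []
[0.6273 0.1572 0.1613] 16.3
```

>>> play_rows(commands="-0.8 -0.21 0 0 0 0;-0.8 -0.21 0 0 0 0;-0.8 -0.21 0 0 0 0;-0.8 -0.21 0 0 0 0;-0.83 -0.21 0 0 0 0;0 0 0 0 0 0;0 0 -1 0 0 0;0 0 -1 0 0 0;0 0 -1 0 0 0;0 0 -1 0 0 0;0 0 -0.5 0 0 0;0 0 -0.4 0 0 0;0 0 0 0 0 0;0 0 0 0 0 0")

```text
time_s: 17.7
tcp_pos: [0.5054, 0.1253, 0.0104]
ee_rot: [[-0.995, 0.1, 0.001], [0.1, 0.995, 0.0], [-0.001, 0.0, -1.0]]
wrist_force: [0.3, 0.2, 0.8]
gripper_width: 0.576
gripper_force: 0.0
```

>>> play_rows(commands="0 0 0 0 0 0;0 0 0 0 0 0;0 0 0 0 0 0;0 0 0 0 0 0;0 0 0 0 0 0;0 0 0 0 0 0", grip=0)

```text
time_s: 18.3
tcp_pos: [0.5051, 0.1253, 0.0106]
ee_rot: [[-0.995, 0.1, 0.001], [0.1, 0.995, 0.0], [-0.001, 0.0, -1.0]]
wrist_force: [-2.0, 0.6, 4.7]
gripper_width: 0.291
gripper_force: 30.0
```

>>> play_rows(commands="0 0 0.5 0 0 0;0 0 1 0 0 0;0 0 1 0 0 0;0 0 1 0 0 0;0 0 1 0 0 0;0.06 -0.99 0 0 0 0;0.06 -0.99 0 0 0 0;0.06 -0.99 0 0 0 0;0.06 -0.99 0 0 0 0;0.06 -0.99 0 0 0 0;0.06 -0.99 0 0 0 0;0.06 -0.99 0 0 0 0;0.06 -0.99 0 0 0 0;0.06 -0.99 0 0 0 0;0.06 -0.99 0 0 0 0;0.06 -0.99 0 0 0 0;0.06 -0.99 0 0 0 0;0.06 -0.97 0 0 0 0;0 0 0 0 0 0;0 0 0 0 0 0")

```text
time_s: 20.3
tcp_pos: [0.5275, -0.2607, 0.1443]
ee_rot: [[-0.995, 0.102, -0.002], [0.102, 0.995, 0.001], [0.002, 0.001, -1.0]]
wrist_force: [-0.2, 0.7, -1.6]
gripper_width: 0.291
gripper_force: 30.0
```

>>> play_rows(commands="0 0 -1 0 0 0;0 0 -1 0 0 0;0 0 -1 0 0 0;0 0 -0.8 0 0 0;0 0 -0.2 0 0 0;0 0 -0.2 0 0 0;0 0 0 0 0 0;0 0 0 0 0 0")

```text
time_s: 21.1
tcp_pos: [0.5292, -0.2604, 0.0204]
ee_rot: [[-0.995, 0.1, 0.002], [0.1, 0.995, -0.001], [-0.002, -0.0, -1.0]]
wrist_force: [0.2, 0.6, 0.0]
gripper_width: 0.293
gripper_force: 30.0
```

>>> play_rows(commands="0 0 -0.1 0 0 0;0 0 0 0 0 0")

```text
time_s: 21.3
tcp_pos: [0.5286, -0.2604, 0.0167]
ee_rot: [[-0.995, 0.101, 0.001], [0.101, 0.995, -0.0], [-0.001, -0.0, -1.0]]
wrist_force: [0.6, -0.5, -1.1]
gripper_width: 0.296
gripper_force: 30.0
```

>>> play_rows(commands="0 0 0 0 0 0;0 0 0 0 0 0;0 0 0 0 0 0;0 0 0 0 0 0;0 0 0.5 0 0 0;0 0 1 0 0 0;0 0 1 0 0 0;0 0 1 0 0 0;0 0 0.8 0 0 0;0 1 0 0 0 0;0 1 0 0 0 0;0 1 0 0 0 0;0 1 0 0 0 0;0 1 0 0 0 0;0 1 0 0 0 0;0 0 0 0 0 0", grip=47)

```text
time_s: 22.9
tcp_pos: [0.5283, -0.0779, 0.1454]
ee_rot: [[-0.995, 0.097, 0.001], [0.097, 0.995, 0.0], [-0.0, 0.0, -1.0]]
wrist_force: [-0.4, -0.7, -0.3]
gripper_width: 0.541
gripper_force: 0.0
```

```bash
python3 st.py; python3 -c "
from h import *
im,d,ci,C,hsv=look('top');print(tops(C),tops(C,.07,.1,(.47,.7,-.34,-.1)))"
```

```text
shuttle 763 [0.632 0.157 0.019] [0.014 0.022] [0.568 0.142 0.01 ] [0.687 0.172 0.024]
bob [[0.3758, 0.2003, 0.076, 139], [0.4413, 0.1041, 0.0764, 137], [0.5143, 0.22, 0.0759, 177]]
mag [[0.5305, -0.2591, 0.0795, 146]]
[ 0.5283 -0.0791  0.1454] 22.95
[[0.5127, 0.2179, 0.0803, 80], [0.3752, 0.1985, 0.079, 80]] [[0.5284, -0.2616, 0.0835, 87]]
```

White is on its mark. Yellow was knocked to (.3755,.1995) but still stands. Next is orange.

>>> play_rows(commands="-0.42 0.87 0 0 0 0;-0.42 0.87 0 0 0 0;-0.42 0.87 0 0 0 0;-0.42 0.87 0 0 0 0;-0.42 0.87 0 0 0 0;-0.42 0.87 0 0 0 0;-0.42 0.87 0 0 0 0;0 0 0 0 0 0;0 0 -1 0 0 0;0 0 -1 0 0 0;0 0 -1 0 0 0;0 0 -1 0 0 0;0 0 -0.45 0 0 0;0 0 0 0 0 0;0 0 0 0 0 0")

```text
time_s: 24.5
tcp_pos: [0.4408, 0.1017, 0.0119]
ee_rot: [[-0.995, 0.102, 0.0], [0.102, 0.995, -0.0], [-0.0, -0.0, -1.0]]
wrist_force: [-0.2, -0.1, 0.6]
gripper_width: 0.54
gripper_force: 0.0
```

>>> play_rows(commands="0 0 0 0 0 0;0 0 0 0 0 0;0 0 0 0 0 0;0 0 0 0 0 0;0 0 0 0 0 0;0 0 0 0 0 0", grip=0)

```text
time_s: 25.1
tcp_pos: [0.4405, 0.1026, 0.0122]
ee_rot: [[-0.995, 0.1, 0.001], [0.1, 0.995, 0.0], [-0.001, 0.001, -1.0]]
wrist_force: [-1.4, -0.1, 4.9]
gripper_width: 0.292
gripper_force: 30.0
```

>>> play_rows(commands="0 0 0.5 0 0 0;0 0 1 0 0 0;0 0 1 0 0 0;0 0 1 0 0 0;0 0 1 0 0 0;0.48 -0.955 0 0 0 0;0.48 -0.955 0 0 0 0;0.48 -0.955 0 0 0 0;0.48 -0.955 0 0 0 0;0.48 -0.955 0 0 0 0;0.48 -0.955 0 0 0 0;0.48 -0.955 0 0 0 0;0.48 -0.955 0 0 0 0;0.48 -0.955 0 0 0 0;0.48 -0.955 0 0 0 0;0.48 -0.955 0 0 0 0;0.48 -0.955 0 0 0 0;0.48 -0.955 0 0 0 0;0 0 0 0 0 0;0 0 0 0 0 0")

```text
time_s: 27.1
tcp_pos: [0.6265, -0.2703, 0.145]
ee_rot: [[-0.995, 0.102, -0.003], [0.102, 0.995, 0.001], [0.003, 0.001, -1.0]]
wrist_force: [1.1, 0.8, -1.8]
gripper_width: 0.294
gripper_force: 30.0
```

>>> play_rows(commands="0 0 -1 0 0 0;0 0 -1 0 0 0;0 0 -1 0 0 0;0 0 -0.8 0 0 0;0 0 -0.2 0 0 0;0 0 -0.2 0 0 0;0 0 -0.1 0 0 0;0 0 0 0 0 0;0 0 0 0 0 0")

```text
time_s: 28.0
tcp_pos: [0.6279, -0.2702, 0.0189]
ee_rot: [[-0.995, 0.1, 0.002], [0.1, 0.995, -0.0], [-0.002, -0.0, -1.0]]
wrist_force: [0.1, -0.0, -1.4]
gripper_width: 0.292
gripper_force: 30.0
```

>>> play_rows(commands="0 0 0 0 0 0;0 0 0 0 0 0;0 0 0 0 0 0;0 0 0 0 0 0;0 0 0.5 0 0 0;0 0 1 0 0 0;0 0 1 0 0 0;0 0 1 0 0 0;0 0 0.8 0 0 0;-0.25 1 0 0 0 0;-0.25 1 0 0 0 0;-0.25 1 0 0 0 0;-0.25 1 0 0 0 0;-0.25 1 0 0 0 0;-0.25 1 0 0 0 0;-0.25 1 0 0 0 0;-0.25 1 0 0 0 0;0 0 0 0 0 0", grip=47)

```text
time_s: 29.8
tcp_pos: [0.5669, -0.0275, 0.1483]
ee_rot: [[-0.995, 0.097, 0.002], [0.097, 0.995, 0.001], [-0.002, 0.001, -1.0]]
wrist_force: [-0.6, -0.7, -0.3]
gripper_width: 0.539
gripper_force: 0.0
```

```bash
python3 st.py; python3 -c "
from h import *
print(r.sense()['joints'].round(1))
im,d,ci,C,hsv=look('top');print(tops(C),tops(C,.07,.1,(.47,.7,-.34,-.1)))"
```

```text
shuttle 758 [0.632 0.157 0.019] [0.014 0.022] [0.569 0.142 0.01 ] [0.687 0.172 0.023]
bob [[0.3759, 0.2003, 0.0758, 138], [0.514, 0.2199, 0.0765, 179]]
mag [[0.5304, -0.2592, 0.079, 143], [0.6275, -0.2694, 0.0793, 169]]
[ 0.5674 -0.0288  0.1482] 29.85
[  13.4   18.9  -12.1    0.   -58.9 -109. ]
[[0.5128, 0.2179, 0.0792, 80], [0.3754, 0.1981, 0.0787, 80]] [[0.6261, -0.2713, 0.0819, 87], [0.528, -0.2619, 0.0825, 88]]
```

>>> play_rows(commands="-0.18 0.825 0 0 0 1;-0.18 0.825 0 0 0 1;-0.18 0.825 0 0 0 1;-0.18 0.825 0 0 0 1;-0.18 0.825 0 0 0 1;-0.18 0.825 0 0 0 1;-0.18 0.825 0 0 0 1;-0.18 0.825 0 0 0 1;-0.18 0.825 0 0 0 1;-0.18 0.825 0 0 0 1;0 0 0 0 0 0.5;0 0 0 0 0 0;0 0 0 0 0 0")

```text
time_s: 31.2
tcp_pos: [0.5138, 0.2165, 0.1468]
ee_rot: [[-0.099, -0.995, 0.0], [-0.995, 0.099, -0.0], [0.0, -0.0, -1.0]]
wrist_force: [-0.3, -0.7, -0.3]
gripper_width: 0.543
gripper_force: 0.0
```

>>> play_rows(commands="0 0.05 -1 0 0 0;0 0.05 -1 0 0 0;0 0 -1 0 0 0;0 0 -1 0 0 0;0 0 -0.5 0 0 0;0 0 0 0 0 0;0 0 0 0 0 0")

```text
time_s: 31.9
tcp_pos: [0.514, 0.2199, 0.0121]
ee_rot: [[-0.098, -0.995, 0.001], [-0.995, 0.098, -0.0], [-0.0, -0.001, -1.0]]
wrist_force: [0.7, 0.2, 0.8]
gripper_width: 0.54
gripper_force: 0.0
```

>>> play_rows(commands="0 0 0 0 0 0;0 0 0 0 0 0;0 0 0 0 0 0;0 0 0 0 0 0;0 0 0 0 0 0;0 0 0 0 0 0", grip=0)

```text
time_s: 32.5
tcp_pos: [0.5136, 0.2206, 0.0124]
ee_rot: [[-0.096, -0.995, 0.001], [-0.995, 0.096, 0.0], [-0.001, -0.001, -1.0]]
wrist_force: [-1.7, 0.1, 5.2]
gripper_width: 0.291
gripper_force: 30.0
```

>>> play_rows(commands="0 0 0.5 0 0 0;0 0 1 0 0 0;0 0 1 0 0 0;0 0 1 0 0 0;0 0 1 0 0 0;0.29 -0.97 0 0 0 -1;0.29 -0.97 0 0 0 -1;0.29 -0.97 0 0 0 -1;0.29 -0.97 0 0 0 -1;0.29 -0.97 0 0 0 -1;0.29 -0.97 0 0 0 -1;0.29 -0.97 0 0 0 -1;0.29 -0.97 0 0 0 -1;0.29 -0.97 0 0 0 -1;0.29 -0.97 0 0 0 -1;0.29 -0.97 0 0 0 -0.5;0.29 -0.97 0 0 0 0;0.29 -0.97 0 0 0 0;0.29 -0.97 0 0 0 0;0 0 0 0 0 0")

```text
time_s: 34.5
tcp_pos: [0.6351, -0.1901, 0.1451]
ee_rot: [[-0.995, 0.104, -0.001], [0.104, 0.995, -0.0], [0.001, -0.0, -1.0]]
wrist_force: [0.9, 0.6, -1.2]
gripper_width: 0.289
gripper_force: 30.0
```

>>> play_rows(commands="0 0 0 0 0 0;0 0 0 0 0 0;0 0 -1 0 0 0;0 0 -1 0 0 0;0 0 -1 0 0 0;0 0 -0.8 0 0 0;0 0 -0.2 0 0 0;0 0 0 0 0 0;0 0 0 0 0 0")

```text
time_s: 35.4
tcp_pos: [0.6363, -0.1867, 0.0283]
ee_rot: [[-0.995, 0.099, 0.003], [0.099, 0.995, -0.001], [-0.003, -0.0, -1.0]]
wrist_force: [-0.0, -0.9, -0.8]
gripper_width: 0.294
gripper_force: 30.0
```

>>> play_rows(commands="0 0 -0.15 0 0 0;0 0 -0.15 0 0 0;0 0 0 0 0 0")

```text
time_s: 35.7
tcp_pos: [0.6357, -0.1871, 0.0183]
ee_rot: [[-0.995, 0.1, 0.002], [0.1, 0.995, -0.0], [-0.002, 0.0, -1.0]]
wrist_force: [0.2, 0.5, 0.3]
gripper_width: 0.295
gripper_force: 30.0
```

>>> play_rows(commands="0 0 0 0 0 0;0 0 0 0 0 0;0 0 0 0 0 0;0 0 0 0 0 0;0 0 0.5 0 0 0;0 0 1 0 0 0;0 0 1 0 0 0;0 0 1 0 0 0;0 0 0.8 0 0 0;-0.7 1 0 0 0 0;-0.7 1 0 0 0 0;-0.7 1 0 0 0 0;-0.7 1 0 0 0 0;-0.7 1 0 0 0 0;-0.7 1 0 0 0 0;-0.7 1 0 0 0 0;-0.7 1 0 0 0 0;-0.7 1 0 0 0 0;0 0 0 0 0 0", grip=47)

```text
time_s: 37.6
tcp_pos: [0.4445, 0.0852, 0.1481]
ee_rot: [[-0.995, 0.096, 0.002], [0.096, 0.995, 0.001], [-0.002, 0.002, -1.0]]
wrist_force: [0.3, -0.5, -0.7]
gripper_width: 0.541
gripper_force: 0.0
```

```bash
python3 st.py; python3 -c "
from h import *
im,d,ci,C,hsv=look('top');print(tops(C),tops(C,.07,.1,(.47,.7,-.34,-.1)))"
```

```text
shuttle 757 [0.632 0.157 0.019] [0.015 0.022] [0.568 0.142 0.01 ] [0.687 0.172 0.025]
bob [[0.3765, 0.2004, 0.0761, 139]]
mag [[0.5307, -0.2596, 0.0792, 144], [0.6281, -0.2688, 0.0789, 165], [0.6367, -0.1865, 0.0791, 177]]
[0.4456 0.0844 0.1481] 37.65
[[0.3727, 0.1954, 0.078, 37]] [[0.6342, -0.1883, 0.0833, 88], [0.6268, -0.2711, 0.0829, 89], [0.5281, -0.262, 0.083, 87]]
```

Yellow is at (.376,.1995): shift −.0695, +.115.

>>> play_rows(commands="-0.58 0.96 0 0 0 0;-0.58 0.96 0 0 0 0;-0.58 0.96 0 0 0 0;-0.58 0.96 0 0 0 0;0 0 0 0 0 0;0 0 0 0 0 0;0 0 -1 0 0 0;0 0 -1 0 0 0;0 0 -1 0 0 0;0 0 -1 0 0 0;0 0 -0.55 0 0 0;0 0 0 0 0 0;0 0 0 0 0 0")

```text
time_s: 39.0
tcp_pos: [0.3774, 0.1975, 0.0104]
ee_rot: [[-0.995, 0.102, 0.0], [0.102, 0.995, -0.0], [-0.0, -0.0, -1.0]]
wrist_force: [-0.1, 0.4, -0.8]
gripper_width: 0.537
gripper_force: 0.0
```

>>> play_rows(commands="0 0 0 0 0 0;0 0 0 0 0 0;0 0 0 0 0 0;0 0 0 0 0 0;0 0 0 0 0 0;0 0 0 0 0 0", grip=0)

```text
time_s: 39.6
tcp_pos: [0.3769, 0.1987, 0.0108]
ee_rot: [[-0.995, 0.1, 0.001], [0.1, 0.995, 0.001], [-0.001, 0.001, -1.0]]
wrist_force: [-1.3, 0.0, 6.4]
gripper_width: 0.295
gripper_force: 30.0
```

>>> play_rows(commands="0 0 0.5 0 0 0;0 0 1 0 0 0;0 0 1 0 0 0;0 0 1 0 0 0;0 0 1 0 0 0;0.41 -0.96 0 0 0 0;0.41 -0.96 0 0 0 0;0.41 -0.96 0 0 0 0;0.41 -0.96 0 0 0 0;0.41 -0.96 0 0 0 0;0.41 -0.96 0 0 0 0;0.41 -0.96 0 0 0 0;0.41 -0.96 0 0 0 0;0.41 -0.96 0 0 0 0;0.41 -0.96 0 0 0 0;0.41 -0.96 0 0 0 0;0.41 -0.96 0 0 0 0;0.41 -0.96 0 0 0 0;0 0 0 0 0 0;0 0 0 0 0 0")

```text
time_s: 41.6
tcp_pos: [0.5356, -0.1765, 0.1441]
ee_rot: [[-0.995, 0.102, -0.002], [0.102, 0.995, 0.001], [0.002, 0.0, -1.0]]
wrist_force: [0.4, 0.1, -1.2]
gripper_width: 0.291
gripper_force: 30.0
```

>>> play_rows(commands="0 0 0 0 0 0;0 0 -1 0 0 0;0 0 -1 0 0 0;0 0 -1 0 0 0;0 0 -0.8 0 0 0;0 0 -0.2 0 0 0;0 0 -0.2 0 0 0;0 0 0 0 0 0;0 0 0 0 0 0")

```text
time_s: 42.5
tcp_pos: [0.5373, -0.1761, 0.0204]
ee_rot: [[-0.995, 0.1, 0.002], [0.1, 0.995, -0.0], [-0.002, -0.0, -1.0]]
wrist_force: [0.0, 0.3, -0.8]
gripper_width: 0.293
gripper_force: 30.0
```

>>> play_rows(commands="0 0 -0.12 0 0 0;0 0 0 0 0 0")

```text
time_s: 42.7
tcp_pos: [0.5378, -0.1764, 0.0169]
ee_rot: [[-0.995, 0.1, 0.003], [0.1, 0.995, -0.0], [-0.003, -0.0, -1.0]]
wrist_force: [-0.2, 1.1, 3.0]
gripper_width: 0.291
gripper_force: 30.0
```

>>> play_rows(commands="0 0 0 0 0 0;0 0 0 0 0 0;0 0 0 0 0 0;0 0 0 0 0 0;0 0 0.5 0 0 0;0 0 1 0 0 0;0 0 1 0 0 0;0 0 1 0 0 0;0 0 0.8 0 0 0;0.5 0.92 0 0 0 0;0.5 0.92 0 0 0 0;0.5 0.92 0 0 0 0;0.5 0.92 0 0 0 0;0.5 0.92 0 0 0 0;0.5 0.92 0 0 0 0;0 1 0 0 0 0;0 1 0 0 0 0;0 1 0 0 0 0;0 1 0 0 0 0;0 0 0 0 0 0", grip=47)

```text
time_s: 44.7
tcp_pos: [0.6262, 0.1125, 0.1441]
ee_rot: [[-0.995, 0.097, -0.0], [0.097, 0.995, 0.0], [0.0, 0.0, -1.0]]
wrist_force: [1.0, -0.1, 0.3]
gripper_width: 0.542
gripper_force: 0.0
```

```bash
cat > dr.py <<'E'
from h import *
for n in("top","scene"):
    im,d,ci,C,hsv=look(n)
    print(n,"mag",tops(C,.07,.1,(.47,.7,-.34,-.1)))
    red=cv2.inRange(hsv,(0,150,50),(7,255,255))+cv2.inRange(hsv,(173,150,50),(180,255,255))
    P=C[(red>0)&(C[...,2]>.02)&(C[...,2]<.075)&(C[...,1]>-.2)&(C[...,1]<.1)&(C[...,0]>.4)&(C[...,0]<.72)]
    if len(P)>10: print("door",len(P),P[P[:,0].argmin()].round(3),P[P[:,0].argmax()].round(3),np.linalg.svd(P[:,:2]-P[:,:2].mean(0),full_matrices=False)[2][0])
    cv2.imwrite(f"pics/dr_{n}.png",cv2.resize(im[150:330,100:320] if n=="scene" else im[120:260,300:480],None,fx=3,fy=3))
s=r.sense(); print(s["tcp_pos"].round(4),s["wrist_force"],s["time_s"])
E
python3 dr.py
```

```text
top mag [[0.6345, -0.1881, 0.0826, 86], [0.6259, -0.2711, 0.0819, 88], [0.5347, -0.1774, 0.0841, 85], [0.5282, -0.2616, 0.0823, 87]]
door 217 [0.542 0.004 0.061] [ 0.691 -0.134  0.057] [-0.72705242  0.68658195]
scene mag [[0.5308, -0.2596, 0.0792, 144], [0.5369, -0.1759, 0.0796, 158], [0.6276, -0.2688, 0.0795, 170], [0.6368, -0.1861, 0.0792, 179]]
door 1498 [0.545 0.005 0.064] [ 0.697 -0.132  0.04 ] [ 0.72877425 -0.68475403]
[0.626  0.1099 0.1441] [ 0.28996681 -0.09140901  0.58839212] 44.8
```

View pics/dr_scene.png

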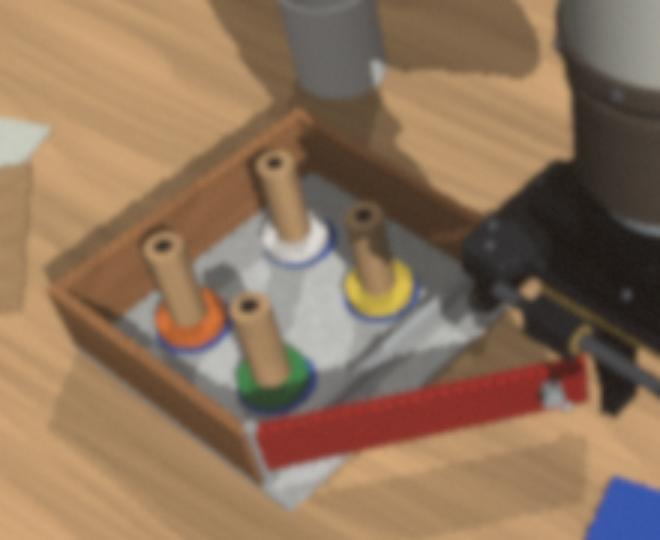

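The scene crop shows all four bobbins upright on their marks, with the door still open. Now I close the fingers and come down outside the door.

>>> play_rows(commands="0 -0.95 0 0 0 0;0 -0.95 0 0 0 0;0 -0.95 0 0 0 0;0 -0.95 0 0 0 0;0 0 0 0 0 0;0 0 -0.9 0 0 0;0 0 -0.9 0 0 0;0 0 -0.9 0 0 0;0 0 -0.9 0 0 0;0 0 -0.7 0 0 0;0 0 0 0 0 0", grip=0)

```text
time_s: 45.9
tcp_pos: [0.6235, -0.0054, 0.0122]
ee_rot: [[-0.995, 0.102, -0.007], [0.102, 0.995, -0.001], [0.007, -0.002, -1.0]]
wrist_force: [-0.9, -0.4, -0.7]
gripper_width: 0.004
gripper_force: 0.0
```

>>> play_rows(commands="-0.22 -0.32 0 0 0 0;-0.22 -0.32 0 0 0 0;-0.22 -0.32 0 0 0 0;-0.22 -0.32 0 0 0 0;-0.22 -0.32 0 0 0 0;-0.22 -0.32 0 0 0 0;-0.22 -0.32 0 0 0 0;-0.22 -0.3 0 0 0 0;-0.22 -0.3 0 0 0 0;-0.22 -0.3 0 0 0 0;0 0 0 0 0 0;0 0 0 0 0 0")

```text
time_s: 47.1
tcp_pos: [0.5597, -0.0992, 0.0155]
ee_rot: [[-0.995, 0.101, -0.001], [0.101, 0.995, -0.0], [0.001, -0.0, -1.0]]
wrist_force: [0.5, -0.5, -0.3]
gripper_width: 0.004
gripper_force: 0.0
```

```bash
python3 dr.py
```

```text
top mag [[0.6343, -0.1921, 0.0826, 56], [0.626, -0.271, 0.0829, 90], [0.528, -0.2615, 0.0813, 90]]
door 22 [ 0.49  -0.109  0.065] [ 0.526 -0.113  0.066] [-0.99011686  0.14024476]
scene mag [[0.5307, -0.2604, 0.0796, 91], [0.6279, -0.2688, 0.0792, 172], [0.6369, -0.1862, 0.0795, 177]]
door 855 [ 0.523 -0.107  0.029] [ 0.693 -0.132  0.06 ] [ 0.98974909 -0.14281717]
[ 0.56   -0.0989  0.0153] [-0.08729518 -0.00103837 -0.45497742] 47.2
```

>>> play_rows(commands="0 -0.1 0 0 0 0;0 -0.1 0 0 0 0;0 -0.1 0 0 0 0;0 -0.1 0 0 0 0;0 0 0 0 0 0;0 0 0 0 0 0")

```text
time_s: 47.8
tcp_pos: [0.5603, -0.1101, 0.0154]
ee_rot: [[-0.995, 0.101, -0.0], [0.101, 0.995, 0.001], [0.0, 0.001, -1.0]]
wrist_force: [-0.9, 5.1, 1.3]
gripper_width: 0.005
gripper_force: 2.4
```

```bash
python3 dr.py
```

```text
top mag [[0.6253, -0.2711, 0.083, 86], [0.5281, -0.2619, 0.0814, 90]]
door 38 [ 0.488 -0.118  0.06 ] [ 0.53  -0.121  0.061] [-0.99358194  0.11311463]
scene mag [[0.5307, -0.2671, 0.0857, 28], [0.6275, -0.2691, 0.0788, 168], [0.6368, -0.1869, 0.0787, 176]]
door 813 [ 0.495 -0.113  0.046] [ 0.694 -0.131  0.061] [ 0.99525115 -0.09734033]
[ 0.5603 -0.1101  0.0154] [-1.14723665  5.8285777  -0.57682177] 47.9
```

>>> play_rows(commands="0 -0.1 0 0 0 0;0 -0.1 0 0 0 0;0 0 0 0 0 0;0 0 0 0 0 0")

```text
time_s: 48.3
tcp_pos: [0.5604, -0.1107, 0.0154]
ee_rot: [[-0.995, 0.101, 0.001], [0.101, 0.995, 0.007], [-0.0, 0.007, -1.0]]
wrist_force: [-3.1, 27.5, 3.8]
gripper_width: 0.007
gripper_force: 13.8
```

>>> play_rows(commands="0 0.3 0 0 0 0;0 0.6 0 0 0 0;0 0.6 0 0 0 0;0 0 1 0 0 0;0 0 1 0 0 0;0 0 1 0 0 0;0 0 1 0 0 0;0 0 1 0 0 0;0 0 1 0 0 0;0 0 0 0 0 0")

```text
time_s: 49.3
tcp_pos: [0.5633, -0.0726, 0.2007]
ee_rot: [[-0.995, 0.1, 0.01], [0.1, 0.995, -0.001], [-0.01, 0.0, -1.0]]
wrist_force: [0.9, -0.1, 0.2]
gripper_width: 0.003
gripper_force: 0.0
```

```bash
python3 dr.py; python3 st.py
```

```text
top mag [[0.6255, -0.271, 0.0815, 89], [0.5346, -0.1773, 0.082, 85], [0.5279, -0.2621, 0.0837, 89]]
door 74 [ 0.487 -0.116  0.043] [ 0.565 -0.123  0.056] [-0.99516963  0.09817029]
scene mag [[0.5305, -0.2598, 0.0793, 141], [0.5369, -0.1751, 0.0792, 153], [0.6281, -0.269, 0.0788, 173], [0.6367, -0.1865, 0.08, 176]]
door 1215 [ 0.484 -0.141  0.032] [ 0.693 -0.133  0.058] [ 0.99603373 -0.08897649]
[ 0.5604 -0.0722  0.1961] [-0.26042506  0.38251597 -0.84176415] 49.4
shuttle 763 [0.632 0.157 0.019] [0.014 0.022] [0.568 0.141 0.01 ] [0.687 0.172 0.024]
bob []
mag [[0.5305, -0.2607, 0.0793, 144], [0.5369, -0.1758, 0.0788, 157], [0.6279, -0.2694, 0.0788, 168], [0.6366, -0.1863, 0.0789, 178]]
[ 0.5597 -0.0722  0.1949] 49.45
```

View pics/dr_scene.png

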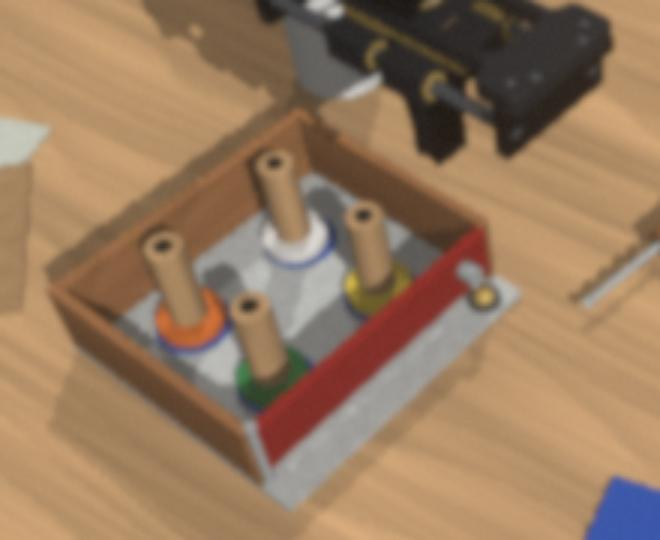

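The door is shut flush, with the bobbins and shuttle still in place. Now the second switch trip.

>>> play_rows(commands="-0.36 0.965 0 0 0 0;-0.36 0.965 0 0 0 0;-0.36 0.965 0 0 0 0;-0.36 0.965 0 0 0 0;-0.36 0.965 0 0 0 0;-0.36 0.965 0 0 0 0;-0.36 0.965 0 0 0 0;-0.36 0.965 0 0 0 0;-0.36 0.965 0 0 0 0;-0.36 0.965 0 0 0 0;-0.36 0.965 0 0 0 0;-0.36 0.965 0 0 0 0;-0.36 0.965 0 0 0 0;0 0 0 0 0 0;0 0 0 0 0 0")

```text
time_s: 50.95
tcp_pos: [0.4193, 0.3041, 0.1941]
ee_rot: [[-0.995, 0.099, -0.002], [0.099, 0.995, -0.003], [0.002, -0.003, -1.0]]
wrist_force: [0.2, -0.0, -0.0]
gripper_width: 0.004
gripper_force: 0.0
```

>>> play_rows(commands="0 0 -0.8 0 0 0;0 0 -0.8 0 0 0;0 0 -0.8 0 0 0;0 0 -0.8 0 0 0;0.5 0 0 0 0 0;0.5 0 0 0 0 0;0.34 0 0 0 0 0;0.33 0 0 0 0 0;0.33 0 0 0 0 0;0.33 0 0 0 0 0;0.2 0 0 0 0 0;0 0 0 0 0 0;0 0 0 0 0 0")

```text
time_s: 52.25
tcp_pos: [0.4948, 0.3036, 0.099]
ee_rot: [[-0.995, 0.101, -0.003], [0.101, 0.995, -0.002], [0.003, -0.002, -1.0]]
wrist_force: [-5.3, -0.1, 0.6]
gripper_width: 0.008
gripper_force: 2.2
```

```bash
python3 rol.py
```

```text
roller 98 [0.51878458 0.30568157 0.12421767]
[-3.96718482 -0.01046227  0.0617422 ]
```

>>> play_rows(commands="-1 0 0 0 0 0;-1 0 0 0 0 0;-1 0 0 0 0 0;0 -0.5 1 0 0 0;0 -1 1 0 0 0;0 -1 1 0 0 0;0 -1 0 0 0 0;0 0 0 0 0 0;0 0 0 0 0 0;0 0 0 0 0 0")

```text
time_s: 53.3
tcp_pos: [0.4067, 0.2003, 0.1898]
ee_rot: [[-0.995, 0.1, 0.001], [0.1, 0.995, 0.001], [-0.001, 0.001, -1.0]]
wrist_force: [0.6, 0.6, 0.8]
gripper_width: 0.006
gripper_force: 0.0
```

```bash
python3 rol.py; python3 dr.py; python3 st.py | head -1
```

```text
roller 88 [0.47924293 0.30682345 0.14551114]
[-0.39668654 -0.3906641   0.14336313]
top mag [[0.6342, -0.1878, 0.0818, 87], [0.6262, -0.271, 0.0822, 88], [0.5341, -0.1775, 0.0827, 85], [0.5278, -0.2619, 0.0814, 92]]
door 191 [ 0.487 -0.116  0.048] [ 0.697 -0.148  0.023] [-0.99444073  0.10529784]
scene mag [[0.5307, -0.2597, 0.0791, 144], [0.5371, -0.1761, 0.0792, 157], [0.6278, -0.2691, 0.0794, 165], [0.6371, -0.1866, 0.0798, 175]]
door 1202 [ 0.484 -0.141  0.036] [ 0.694 -0.132  0.033] [ 0.99604753 -0.08882184]
[0.4061 0.2002 0.1892] [ 0.27723345  0.24967184 -0.97833659] 53.45
shuttle 758 [0.632 0.157 0.019] [0.014 0.022] [0.568 0.141 0.01 ] [0.687 0.172 0.024]
```

```bash
python3 -c "
from station import r
print(r.finish_job())"
```

```text
the job is handed in; nothing more can be done
None
```

I handed the job in at about 53 s. The camera and force readings showed every step met, but the judge gave no verdict: the switch tripped and sprang back twice, the shuttle lay flat on the far mat, all four bobbins stood on their marks, and the door was seated.

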